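# Proof-pull a crimped terminal on the bench pull tester

### The job

Proof-pull the crimped terminal in the bench pull tester. First take the screwdriver, press the recessed reset button in the tester's rear end with its tip so that the peak pointer of the last test springs back to zero, and lay the screwdriver down on the bench again, clear of the tester. Then pull the handle bar out until the index stands level with the set mark without going past it, hold it there for a good second, and ease it fully home without letting it snap back, so that the peak pointer is left standing at the set mark; leave the set mark and the other things on the bench as they are.

Things in the scene. Friction and masses are not known exactly. Their poses are not given: they have to be found in the camera images.
- tester: Bench pull tester, bolted down: dark base plate, grey gauge housing with scale on top, aluminium rear cap. Origin on the bench; +x = direction of pull (rear cap to handle), +y level, on the robot's side, z up. In its axes (mm): base x -135 to 150, y -38 to 38, 10 high; housing x -135 to -10, 58 high (pointers to 65).
- reset_hole (a point): Centre of the mouth of the round reset hole in the tester's rear cap, 34 mm above the bench, tester's axes. The hole runs along the tester's +x, is 18 mm wide (chamfered mouth 24 mm); the 14 mm steel button's face lies 8 mm behind the mouth.
- button (a joint): How far the reset button is pressed in along +x, m: 0 out, 0.0065 fully in. Spring button: at about 3.5 N (4 mm) the peak pointer is free, 5 N bottoms it.
- pull_bar (a point): Centre of the black round pull bar of the handle: 12 mm thick, 74 mm long along the tester's y, 68 mm above the bench, on 9 mm posts 31 mm to either side of its centre, free below down to a clamp 36 mm above the bench. With the slide home it stands 60 mm in front of the housing; it moves along the tester's +x only.
- slide (a joint): Travel of the slide (handle, clamped terminal, draw rod, index) along +x, m: 0 home, 0.075 end stop. A spring pulls it home: 2.4 N at 0 plus 0.2 N per mm, and about 3 N more while it pushes the peak pointer. Let go, it snaps back.
- peak (a joint): Reading of the peak pointer, m, same scale as the slide. The slide pushes it out and a brake keeps it at the farthest reading until the reset button is pressed, when it springs to 0 within about a second. Starts between 0.02 and 0.078.
- mark (a joint): Place of the set mark, m, same scale and zero as the slide: the index is level with the mark when both values are equal. Between 0.035 and 0.065.
- index_tip (a point): Tip of the index, a dark flat needle that moves with the slide, on the +y side of the slot in the top of the housing, 61 mm above the bench. With the slide home it stands 32 mm along +x from the reset hole.
- peak_tip (a point): Tip of the peak pointer, a like dark needle with a small round boss on the -y side of the slot.
- mark_tip (a point): Tip of the set mark, a dark steel rider with a small brass thumbscrew clipped on the +y top edge of the housing (standing out to y = 50 mm in the tester's axes); its tip points at the index.
- screwdriver_handle (a point): Centre of the handle of the small screwdriver with the amber handle, lying on the bench (10 mm above it): handle 20 mm thick, 78 mm long; +y runs along the screwdriver from the tip to the handle's end, z is up as it lies. The tip of the thin blade (3.5 mm thick) lies 126 mm from this point along -y; the handle ends 39 mm from it along +y. 0.1 kg.
- marker: White marker pen with a black cap, a bystander lying flat: 135 mm long along its y, 17 mm thick; origin at its middle, underside.
- terminal_strip: White screw terminal strip, a bystander: 98 mm long along its y, 22 mm wide, 16 mm high; origin at its middle, underside.
- tape_roll: Roll of pale adhesive tape lying flat, a bystander: 100 mm across, 25 mm high; origin at its middle, underside.

How it is judged:
On the way, in this order (a step that is already met when the one before it is completed fails the run):
1. the reset button is pressed with the screwdriver and the peak pointer is back at zero (within 4 mm) (value of joint peak below 0.004 m and contact force between screwdriver and button above 0.5 N), for 0.1 s.
2. the screwdriver has been laid down: it lies on the bench, at rest, touched by no finger (height (world z) of screwdriver_handle below 0.018 m and contact force between screwdriver and the fingers below 0.05 N and linear speed of screwdriver below 0.02 m/s), for 0.2 s.
3. the handle is held out with the index level with the set mark (within 5 mm) for one second (x of index_tip in the frame of mark_tip between -0.005 and 0.005 m), for 1 s.
At the end, for the whole second after the job is handed in: The slide is fully home (within 3 mm), the peak pointer stands within 6 mm of the set mark, the set mark has not been shifted (4 mm), and the screwdriver lies at rest on the bench, not touching the tester (value of joint slide below 0.003 m and x of peak_tip in the frame of mark_tip between -0.006 and 0.006 m and distance of mark_tip from where it was at the start of the episode below 0.004 m and height (world z) of screwdriver_handle below 0.018 m and linear speed of screwdriver below 0.02 m/s and contact force between screwdriver and tester below 0.05 N).
It fails at once if the index is pulled more than 8 mm past the set mark (x of index_tip in the frame of mark_tip above 0.008 m).
It fails at once if the slide snaps back (faster than 0.4 m/s) (velocity of joint slide below -0.4 m/s).
It fails at once if a bystander is pushed more than 30 mm (distance of any of marker, tape_roll, terminal_strip from where it was at the start of the episode above 0.03 m).
It also fails if it takes over 70 s, if anything falls off the work surface, if the arm or the gripper's body presses on something with over 40 N, if the wrist force passes 120 N, or if a joint passes its speed limit or range.

### The arm

A 6-joint arm with a two-finger parallel gripper is mounted at the origin on the work surface; the furniture and walls round the work are solid. World frame = base frame: x ahead of the robot, y to its left, z up, the work surface at z = 0. Lengths are in m, angles in rad, forces in N, time in s.
With the tool pointing down it reaches from about 0.375 to 0.975 m from the base axis. Payload 3.8 kg.
Tool frame: the origin (TCP) lies on the centre line of the jaws, within the pads' length; the fingertips stand 25 mm ahead of it and the grasp point (between the pads) lies 6 mm ahead of it; y points along the fingers, z is the direction in which the jaws open and shut, and the axes are right-handed (so a half turn about y gives the same grasp; the last joint's range is limited). The gripper opens to 85 mm and grips with 20 to 120 N. Pads are 22 mm wide; open, the fingers measure 114 mm over their backs; the gripper's body (76 mm by 85 mm) begins 54 mm behind the grasp point. The pads swing forward as they close: fully open they stand 13 mm farther back than shut.
Start: joints at [-1.301, 0.264, 1.604, -0, 1.274, -0.037], TCP at [0.204, -0.643, 0.256] pointing down, gripper open.
Joint ranges: [-2.63, 2.63], [-0.94, 2.18], [0.31, 2.57], [-1.31, 4.45], [0, 2.66], [-2.55, 2.55]. Speed limits (rad/s): [2.57, 2.57, 3.14, 3.14, 3.14, 3.14].

### API

Orientations are given as a rotation vector (axis times angle).
In Python, from workcell import bot gives the robot as it stands.
- The arm moves only by the shell command python3 -m jog 'ROWS' [FORCE]. ROWS is JSON, a list of rows, each a list of 5 numbers: the shift along the world's x, y, z in mm, then the turn about the world's z in degrees, then the finger opening in mm, from 0 to 85.4. A call has exactly 10 rows; each row is the pose to reach, as a shift and turn from the pose commanded when the call began; what a row does not reach only later rows make up. A row lasts 1/8 s, in which the tool goes at most 62.5 mm and 10.7 degrees, less where a joint would pass 70% of its speed; a pose out of reach is approached as far as the arm can. A call with a gripper value outside its range is refused whole. The fingers move at their own pace and stop on an object; FORCE is the grip in N (left out, the last holds). Time passes only in rows, so rows that repeat a pose let the fingers close, or fill a call up. It gives the time, the measured TCP pose, the force and the opening at its end, in the units of the state.
- bot.read_state(): the state, without advancing time (a new reading comes with each control period).
- bot.read_camera(name): name is "scene" or "top" or "wrist"; returns a dict with "pixels" (420x560x3 uint8, red, green, blue), "fx", "fy", "cx", "cy" (pixels), "R" (3x3) and "t" (3): a world point X has camera coordinates R X + t. Camera axes: x right, y down, z forward; pixel columns grow to the right and rows downward; lengths in m; the calibration is good to about 2 mm. The wrist camera is an equidistant fisheye: a pixel r from the principal point sees the ray r / f radians off the axis. A picture is of the moment at which its call begins. There is no depth.
- bot.finish_job(): hands the job in, once; it reports no verdict.
The state is a dict: "time": time; "q": joint angles; "joint_vel": joint speeds; "joint_torque": joint torques, N m; "tool_pos": TCP position; "tcp_rot": TCP orientation; "wrist_force": force on the tool from outside, world axes, zero at the start; "torque": the same for the moment, N m; "width": opening from 0.0 (shut) to 1.0 (fully open).
Only numpy, scipy, OpenCV 4.12 (cv2) and the standard library are available. Lean on these libraries where they do the work, as an engineer would, in place of code of your own. Each camera call takes 0.05 s, during which the arm holds its last target.

## Working session

There is one attempt and no reset: what is moved stays moved. The work goes in short steps, Python scripts to look and compute and a shell command to move; the robot and the scene stay as the last step left them, time stands still between calls to the robot, and variables do not carry over. Pictures are saved under pics/ and viewed, and the job is handed in when it is done.

```bash
mkdir -p pics; ls
cat > h.py <<'E'
import numpy as np, cv2
from workcell import bot
def snap(name,fn,crop=None,s=1):
    c=bot.read_camera(name); im=cv2.cvtColor(np.array(c["pixels"]),cv2.COLOR_RGB2BGR)
    np.savez('pics/'+fn+'.npz',**{k:np.array(v) for k,v in c.items()})
    cv2.imwrite('pics/'+fn+'.png',im); return c
def load(fn):
    d=np.load('pics/'+fn+'.npz'); return {k:d[k] for k in d.files}
def ray(c,u,v,fish=False):
    x=(u-c['cx'])/c['fx']; y=(v-c['cy'])/c['fy']
    if fish:
        r=np.hypot(x,y); d=np.array([np.sin(r)*x/max(r,1e-9),np.sin(r)*y/max(r,1e-9),np.cos(r)])
    else: d=np.array([x,y,1.])
    R=np.array(c['R']);t=np.array(c['t'])
    return -R.T@t, R.T@d
def onz(c,u,v,z,fish=False):
    o,d=ray(c,u,v,fish); return o+d*(z-o[2])/d[2]
def proj(c,X,fish=False):
    p=np.array(c['R'])@np.array(X)+np.array(c['t'])
    if fish:
        a=np.arctan2(np.hypot(p[0],p[1]),p[2]); n=np.hypot(p[0],p[1]); x,y=a*p[0]/n,a*p[1]/n
    else: x,y=p[0]/p[2],p[1]/p[2]
    return np.array([c['fx']*x+c['cx'],c['fy']*y+c['cy']])
E
python3 - <<'E'
from h import *
for n in ("scene","top","wrist"): 
    c=snap(n,n+"0"); print(n,c['fx'],c['cx'],c['cy'],-np.array(c['R']).T@np.array(c['t']))
print(bot.read_state())
E
```

```text
pics
scene 441.87874791159703 270.6451430757962 211.73079588935315 [-0.21984697 -0.75424132  0.52824088]
top 386.1261013756691 278.34404654326613 205.65633428331012 [ 0.31285186 -0.05288715  1.12641489]
wrist 325.19226210127806 275.0657758528289 210.81841102786288 [ 0.27471433 -0.6202535   0.37358094]
{'time': 0.15, 'q': array([-1.30089081e+00,  2.64618828e-01,  1.60508746e+00,  2.87849402e-05,
        1.27370121e+00, -3.69300218e-02]), 'joint_vel': array([-0.00039235, -0.00426242, -0.00355189,  0.00039978, -0.00077767,
        0.00056122]), 'joint_torque': array([-1.45258027e-04, -5.15907812e+01, -3.67957914e+01, -1.70907156e-04,
        7.98811176e-03,  2.90467256e-05]), 'tool_pos': array([ 0.20372399, -0.64296153,  0.25520722]), 'tcp_rot': array([-0.31813092,  2.0580313 , -2.05427429]), 'wrist_force': array([ 0.15066244, -0.18549844, -0.18263755]), 'torque': array([ 0.03899713, -0.02163648,  0.05508579]), 'width': 0.9973338985555752}
```

View pics/scene0.png

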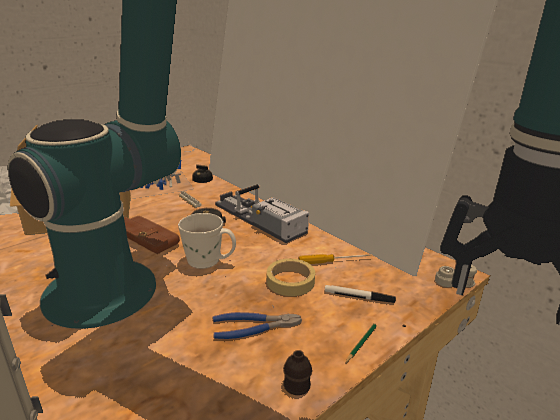

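View pics/top0.png

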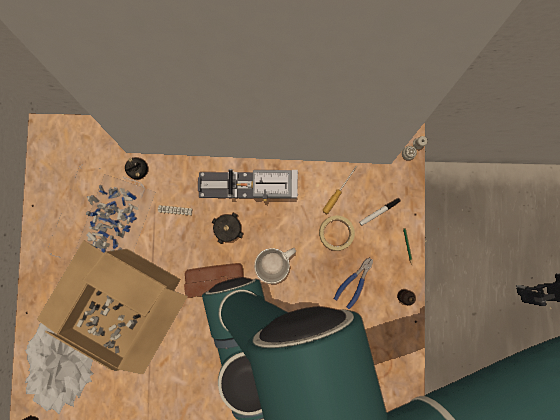

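View pics/wrist0.png

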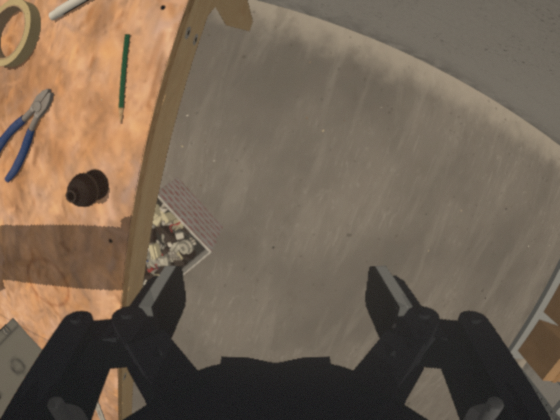

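Run:
```python
from h import *
a=cv2.imread('pics/top0.png'); cv2.imwrite('pics/t1.png',cv2.resize(a[145:265,185:415],None,fx=3.4,fy=3.4,interpolation=cv2.INTER_CUBIC))
a=cv2.imread('pics/scene0.png'); cv2.imwrite('pics/s1.png',cv2.resize(a[160:320,190:410],None,fx=3.6,fy=3.6,interpolation=cv2.INTER_CUBIC))
c=load('top0')
for u,v in [(297,184),(199,184)]: print(onz(c,u,v,0.03))
print(c['R'])
```

```text
[ 0.4433584  -0.10404268  0.03      ]
[0.43687232 0.17560792 0.03      ]
[[ 2.30909559e-02 -9.99733034e-01  8.17117311e-04]
 [-9.97851578e-01 -2.30976093e-02 -6.13084776e-02]
 [ 6.13109839e-02  6.00309557e-04 -9.98118531e-01]]
```

View pics/t1.png

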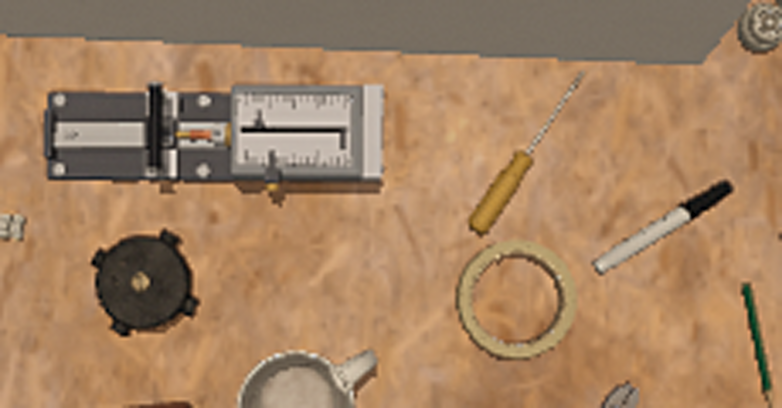

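View pics/s1.png

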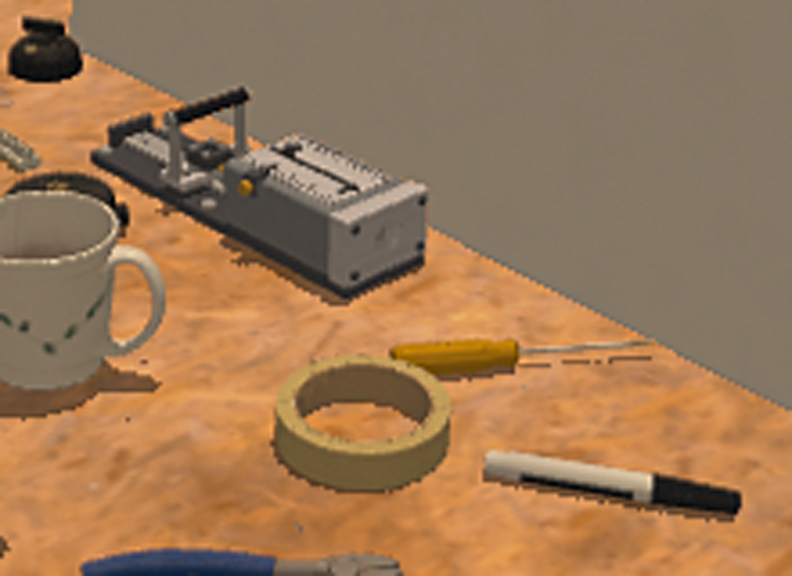

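Run:
```python
from h import *
c=load('top0'); rgb=c['pixels']; hsv=cv2.cvtColor(rgb,cv2.COLOR_RGB2HSV)
m=cv2.inRange(hsv,(18,150,90),(30,255,255)); m[:,:300]=0; m[:150]=0;m[215:]=0;m[:,360:]=0
v,u=np.nonzero(m); print(len(u),u.min(),u.max(),v.min(),v.max())
P=np.array([onz(c,a,b,.012)[:2] for a,b in zip(u,v)])
mu=P.mean(0); U,S,V=np.linalg.svd(P-mu); d=V[0]; s=(P-mu)@d; print(mu,d,s.min(),s.max(),np.degrees(np.arctan2(d[1],d[0])), ((P-mu)@V[1]).min(),((P-mu)@V[1]).max())
# t1 px -> full
f=lambda a,b:(185+(a+.5)/3.4-.5,145+(b+.5)/3.4-.5)
for n,p,z in [('sdtip',(580,75),.004),('hend',(478,230),.01),('hfront',(523,157),.01),('wallL',(0,36),0),('wallR',(700,63),0),('tape l',(459,297),.025),('tape top',(516,241),.025),('tape bot',(516,358),.025),('tape r',(575,297),.025),
 ('pen near',(600,268),.01),('pen far',(732,184),.01),
 ('cap rear top near',(382,182),.058),('cap rear top far',(382,85),.058),('hous front near',(233,178),.058),('hous front far',(233,86),.058),('bar far',(155,86),.068),('bar near',(155,166),.068),('base LF',(47,95),.01),('base LN',(47,180),.01),('marktip',(275,155),.063),('peak',(258,112),.063),('index?',(343,135),.063)]:
    print(n,np.round(onz(c,*f(*p),z),4))
```

```text
148 323 340 190 213
[ 0.39686936 -0.20561568] [-0.83426861  0.55135822] -0.039362387286016154 0.03574334635989497 146.5397574438609 -0.008762818443023256 0.008750270049625116
sdtip [ 0.5014 -0.2749  0.004 ]
hend [ 0.3653 -0.1883  0.01  ]
hfront [ 0.4286 -0.2258  0.01  ]
wallL [0.5244 0.2272 0.    ]
wallR [ 0.5149 -0.3794  0.    ]
tape l [ 0.3081 -0.1715  0.025 ]
tape top [ 0.3561 -0.2185  0.025 ]
tape bot [ 0.2584 -0.2199  0.025 ]
tape r [ 0.3104 -0.2686  0.025 ]
pen near [ 0.3354 -0.2925  0.01  ]
pen far [ 0.4096 -0.4044  0.01  ]
cap rear top near [ 0.4005 -0.1035  0.058 ]
cap rear top far [ 0.4803 -0.1019  0.058 ]
hous front near [0.4009 0.0182 0.058 ]
hous front far [0.4766 0.0202 0.058 ]
bar far [0.4736 0.0829 0.068 ]
bar near [0.4084 0.0809 0.068 ]
base LF [0.4725 0.1825 0.01  ]
base LN [0.3995 0.1799 0.01  ]
marktip [ 0.4201 -0.0158  0.063 ]
peak [ 0.4549 -0.0011  0.063 ]
index? [ 0.4377 -0.0708  0.063 ]
```

```bash
cat >> h.py <<'E'
from scipy.spatial.transform import Rotation as Ro
def st():
    s=bot.read_state(); R=Ro.from_rotvec(s['tcp_rot']).as_matrix()
    print('t',round(s['time'],2),'pos',np.round(s['tool_pos']*1000,1),'open',round(np.degrees(np.arctan2(R[1,2],R[0,2])),2),'ydir',np.round(R[:,1],3),'q',np.round(s['q'],3),'F',np.round(s['wrist_force'],1),'w',round(s['width']*85.4,1)); return s
E
python3 -c "
from h import *
st()"
```

```text
t 0.15 pos [ 203.7 -643.   255.2] open -72.42 ydir [-0.     0.002 -1.   ] q [-1.301  0.265  1.605  0.     1.274 -0.037] F [ 0.2 -0.2 -0.2] w 85.2
```

```bash
python3 -m jog '[[25,55,0,-8,60],[50,110,0,-16,60],[75,165,0,-24,60],[100,220,0,-32,60],[125,275,0,-40,60],[150,330,0,-48,60],[175,385,-20,-51,60],[197,434,-45,-51,60],[197,434,-75,-51,60],[197,434,-75,-51,60]]' 60
python3 - <<'E'
from h import *
st(); c=snap('wrist','w1'); print(-c['R'].T@c['t'])
E
```

```text
time: 1.4
tool_pos: [0.399, -0.2075, 0.1787]
tcp_rot: [-0.559, -1.89, 1.888]
wrist_force: [0.4, 0.4, 0.1]
width: 0.706
t 1.4 pos [ 399.  -207.5  178.7] open -123.31 ydir [-0.005  0.003 -1.   ] q [-0.535 -0.102  2.147 -0.     1.103  1.617] F [0.4 0.4 0.1] w 60.3
[ 0.46179122 -0.24884473  0.29678935]
```

View pics/w1.png

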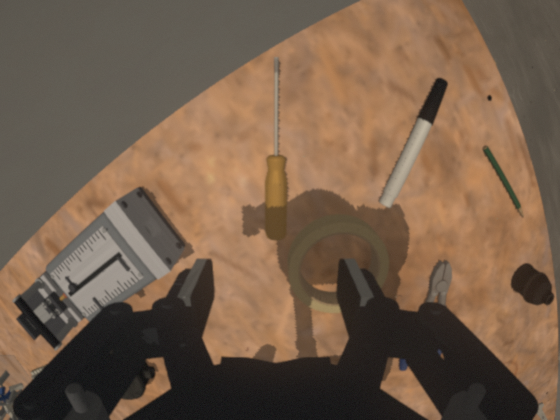

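Run:
```python
from h import *
c=load('w1'); rgb=c['pixels']; hsv=cv2.cvtColor(rgb,cv2.COLOR_RGB2HSV)
for n,p,z in [('tip',(278,61),.003),('front',(276,155),.01),('end',(275.5,240),.01)]: print(n,np.round(onz(c,*p,z,True),4))
a=cv2.imread('pics/w1.png'); cv2.imwrite('pics/w1c.png',cv2.resize(a[175:350,10:200],None,fx=3.4,fy=3.4,interpolation=cv2.INTER_CUBIC))
```

```text
tip [ 0.499  -0.2769  0.003 ]
front [ 0.4293 -0.2289  0.01  ]
end [ 0.3618 -0.1841  0.01  ]
```

View pics/w1c.png

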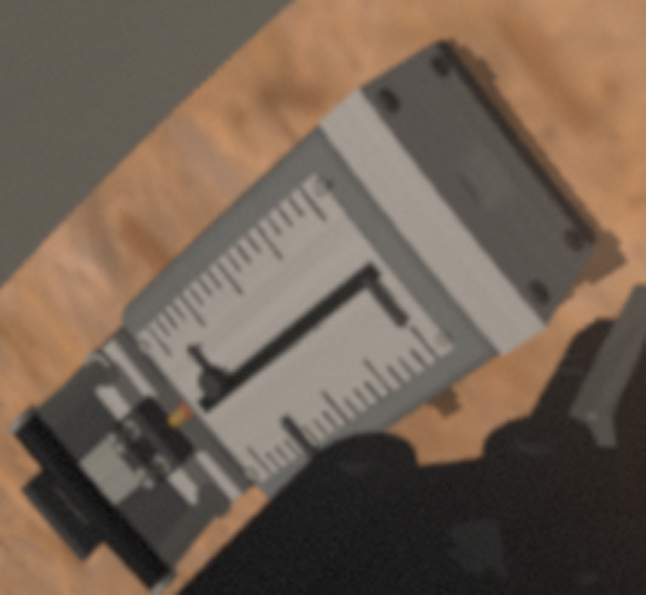

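```bash
python3 -m jog '[[0,-1,-40,0,46],[0,-1,-80,0,46],[1,-1,-120,-0.5,46],[1,-1,-138,-0.5,46],[1,-1,-150,-0.5,46],[1,-1,-150,-0.5,46],[1,-1,-150,-0.5,10],[1,-1,-150,-0.5,10],[1,-1,-150,-0.5,10],[1,-1,-150,-0.5,10]]' 60
python3 - <<'E'
from h import *
st(); c=snap('wrist','w2')
E
```

```text
time: 2.7
tool_pos: [0.403, -0.2113, 0.0328]
tcp_rot: [-0.577, -1.884, 1.886]
wrist_force: [-1.2, -0.3, 7.1]
width: 0.202
t 2.7 pos [ 403.  -211.3   32.8] open -123.91 ydir [ 0.002 -0.002 -1.   ] q [-0.537  0.113  2.252 -0.     0.773  1.625] F [-1.2 -0.3  7.1] w 17.3
```

View pics/w2.png

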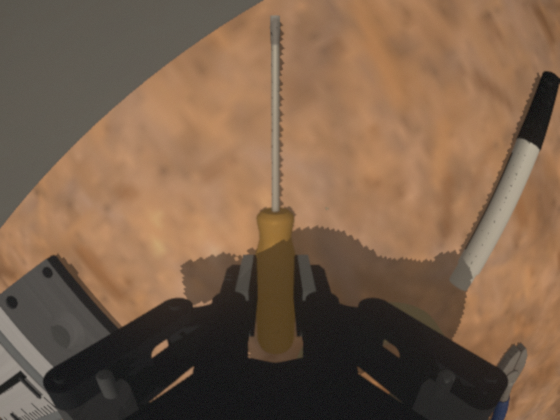

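```bash
python3 -m jog '[[0,0,15,0,10],[0,0,30,0,10],[0,0,60,0,10],[-15,-8,90,0,10],[-30,-16,110,0,10],[-50,-30,120,0,10],[-50,-30,120,0,10],[-50,-30,120,10,10],[-50,-30,120,20,10],[-50,-30,120,20,10]]'
python3 - <<'E'
from h import *
st(); c=snap('wrist','w3');c=snap('scene','s3')
E
```

```text
time: 4.0
tool_pos: [0.3521, -0.2399, 0.1511]
tcp_rot: [-0.257, -2.092, 2.091]
wrist_force: [0.3, -0.7, -1.5]
width: 0.203
t 4.0 pos [ 352.1 -239.9  151.1] open -104.01 ydir [-0.     0.001 -1.   ] q [-0.657 -0.124  2.222  0.     1.044  1.158] F [ 0.3 -0.7 -1.5] w 17.4
```

View pics/w3.png

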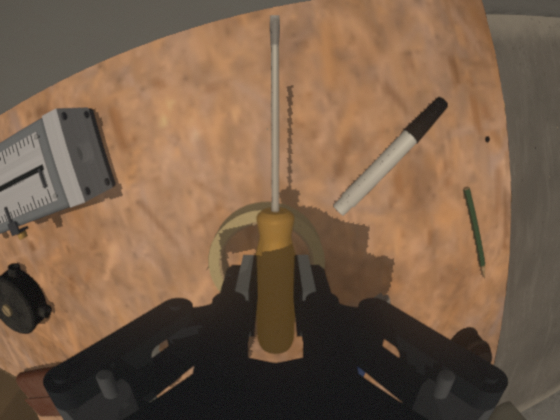

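View pics/s3.png

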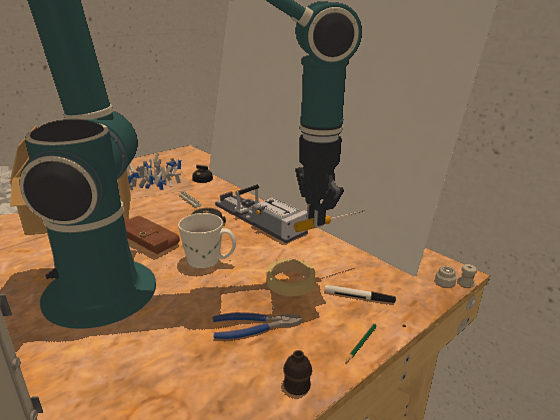

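```bash
python3 -m jog '[[0,0,0,10,10],[0,0,0,20,10],[0,0,0,30,10],[0,0,0,40,10],[0,0,0,50,10],[0,0,0,60,10],[0,0,0,70,10],[0,0,0,80,10],[0,0,0,90,10],[0,-10,0,100,10]]'
python3 - <<'E'
from h import *
st(); c=snap('wrist','w4');c=snap('scene','s4');snap('top','t4')
E
```

```text
time: 5.35
tool_pos: [0.3519, -0.2499, 0.151]
tcp_rot: [-1.178, 1.257, -1.256]
wrist_force: [-0.1, 0.1, -1.1]
width: 0.202
t 5.35 pos [ 351.9 -249.9  151. ] open -3.7 ydir [-0.     0.001 -1.   ] q [-0.676 -0.112  2.211  0.     1.043 -0.611] F [-0.1  0.1 -1.1] w 17.3
```

View pics/w4.png

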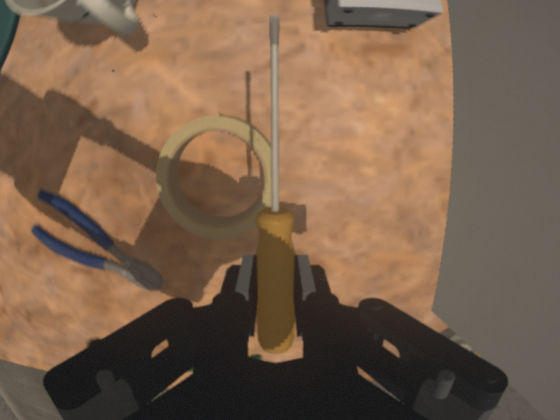

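View pics/s4.png

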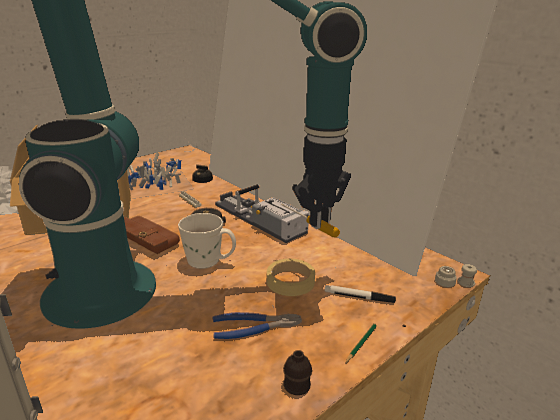

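View pics/t4.png

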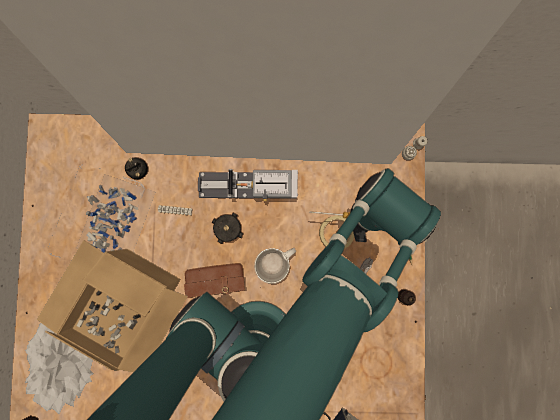

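Run:
```python
from h import *
def tri(rs):
    A=np.zeros((3,3));b=np.zeros(3)
    for o,d in rs:
        d=d/np.linalg.norm(d);P=np.eye(3)-np.outer(d,d);A+=P;b+=P@o
    X=np.linalg.solve(A,b); return X,[np.linalg.norm((np.eye(3)-np.outer(d,d)/(d@d))@(X-o))*1000 for o,d in rs]
s=load('scene0')
o,d=ray(s,190+388.5/3.6-.5,160+234.5/3.6-.5); print('hole scene', o+d*((-.103-o[1])/d[1]))
for p in [(327,283-0),(427,186),(330,213),(425,262)]:
    o,d=ray(s,190+p[0]/3.6-.36,160+p[1]/3.6-.36); print(p, o+d*((-.103-o[1])/d[1]))
t=load('t4');w=load('w4')
rgb=t['pixels']; cv2.imwrite('pics/t4c.png',cv2.cvtColor(cv2.resize(rgb[150:250,200:400],None,fx=4,fy=4,interpolation=cv2.INTER_CUBIC),cv2.COLOR_RGB2BGR))
s4=load('s4');cv2.imwrite('pics/s4c.png',cv2.cvtColor(cv2.resize(s4['pixels'][170:280,250:380],None,fx=5,fy=5,interpolation=cv2.INTER_CUBIC),cv2.COLOR_RGB2BGR))
print('wrist tip at z guesses',[np.round(onz(w,275,17,z,True),4) for z in (.12,.13,.14)])
```

```text
hole scene [ 0.44080297 -0.103       0.03739148]
(327, 283) [ 0.38669859 -0.103       0.0205204 ]
(427, 186) [ 0.47602065 -0.103       0.06127815]
(330, 213) [ 0.38826339 -0.103       0.07057876]
(425, 262) [ 0.4776103  -0.103       0.00301859]
wrist tip at z guesses [array([ 0.359 , -0.1292,  0.12  ]), array([ 0.3589, -0.1322,  0.13  ]), array([ 0.3587, -0.1353,  0.14  ])]
```

View pics/t4c.png

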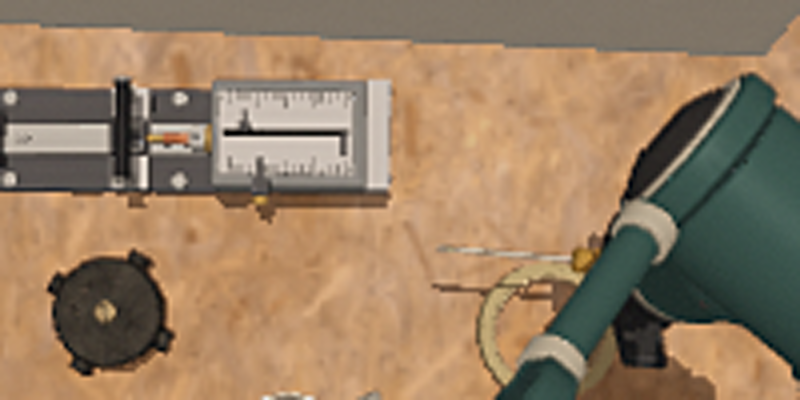

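View pics/s4c.png

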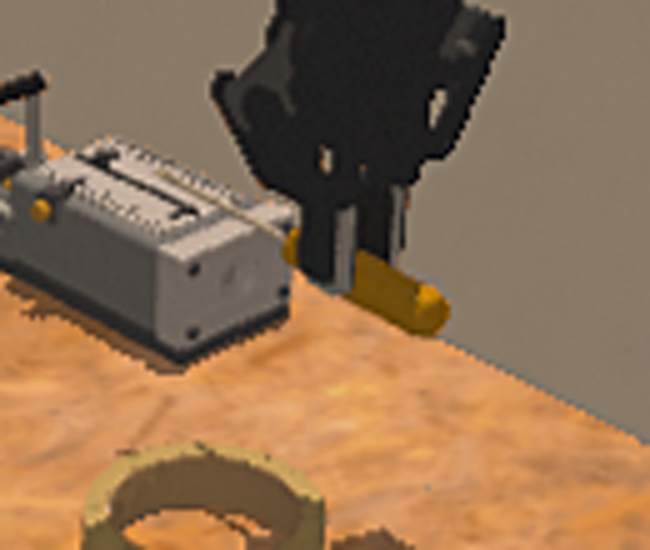

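```bash
cat >> h.py <<'E'
def tri(rs):
    A=np.zeros((3,3));b=np.zeros(3)
    for o,d in rs:
        d=d/np.linalg.norm(d);P=np.eye(3)-np.outer(d,d);A+=P;b+=P@o
    X=np.linalg.solve(A,b); return X.round(4),[round(np.linalg.norm((np.eye(3)-np.outer(d,d)/(d@d))@(X-o))*1000,2) for o,d in rs]
E
python3 - <<'E'
from h import *
s,t,w=load('s4'),load('t4'),load('w4')
a,b,c=ray(s,281,204),ray(t,308.9,211.6),ray(w,275,17,True)
print(tri([a,b,c]),tri([a,b]),tri([b,c]),tri([a,c]))
# handle/blade junction: scene
a=ray(s,250+290/5-.4,170+240/5-.4); b=ray(t,200+575/4-.4,150+258/4-.4); c=ray(w,275,212,True)
print(tri([a,b,c]),tri([a,b]))
E
```

```text
(array([ 0.3598, -0.1316,  0.1269]), [np.float64(0.17), np.float64(0.88), np.float64(0.93)]) (array([ 0.3604, -0.1316,  0.1265]), [np.float64(0.35), np.float64(0.35)]) (array([ 0.3597, -0.1317,  0.1286]), [np.float64(0.85), np.float64(0.85)]) (array([ 0.3592, -0.1317,  0.127 ]), [np.float64(0.46), np.float64(0.46)])
(array([ 0.354 , -0.2188,  0.1301]), [np.float64(1.91), np.float64(2.72), np.float64(0.83)]) (array([ 0.3544, -0.219 ,  0.1301]), [np.float64(2.31), np.float64(2.31)])
```

```bash
python3 -m jog '[[20,0,0,2,10],[45,0,0,4.5,10],[70,0,0,4.5,10],[90,0,0,4.5,10],[90,0,-20,4.5,10],[90,0,-50,4.5,10],[90,0,-75,4.5,10],[90,0,-91,4.5,10],[90,0,-91,4.5,10],[90,0,-91,4.5,10]]'
python3 - <<'E'
from h import *
st(); w=snap('wrist','w5');s=snap('scene','s5');t=snap('top','t5')
rgb=t['pixels']; cv2.imwrite('pics/t5c.png',cv2.cvtColor(cv2.resize(rgb[150:250,240:400],None,fx=4,fy=4,interpolation=cv2.INTER_CUBIC),cv2.COLOR_RGB2BGR))
cv2.imwrite('pics/s5c.png',cv2.cvtColor(cv2.resize(s['pixels'][170:280,250:380],None,fx=5,fy=5,interpolation=cv2.INTER_CUBIC),cv2.COLOR_RGB2BGR))
E
```

```text
time: 6.75
tool_pos: [0.4427, -0.2509, 0.0611]
tcp_rot: [-1.214, 1.201, -1.203]
wrist_force: [0.4, -0.2, -0.7]
width: 0.204
t 6.75 pos [ 442.7 -250.9   61.1] open 0.57 ydir [ 0.001 -0.001 -1.   ] q [-0.565  0.161  2.127  0.     0.852 -0.574] F [ 0.4 -0.2 -0.7] w 17.4
```

View pics/w5.png

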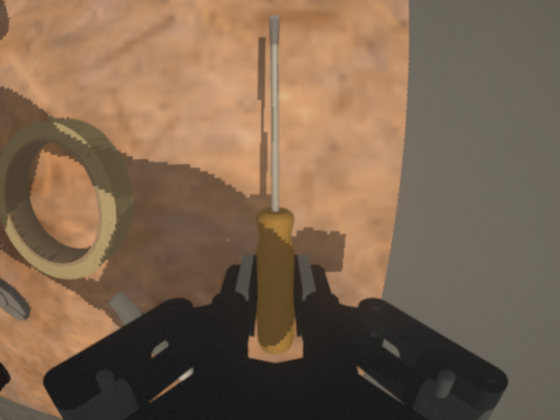

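View pics/t5c.png

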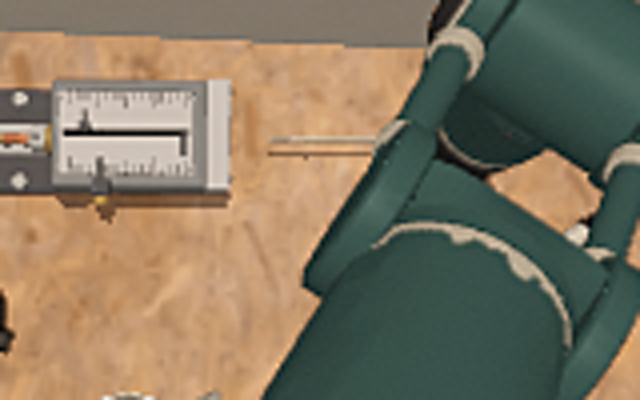

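View pics/s5c.png

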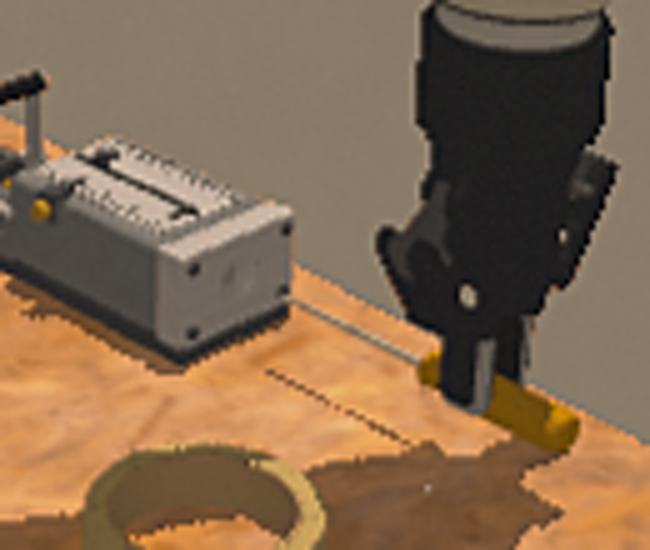

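Run:
```python
from h import *
s,t,w=load('s5'),load('t5'),load('w5')
a,b,c=ray(s,307.6,229.2),ray(t,307.1,184.5),ray(w,275,17,True)
print(tri([a,b,c]),tri([a,b]),tri([a,c]))
f=lambda x,y:(240+x/4-.4,150+y/4-.4)
for z,pts in ((.058,[(231,84),(231,188),(209,82),(209,188),(56,88),(56,192)]),(.06,[(65,132),(187,133)]),(.005,[(231,205)])):
  for p in pts: print(p,onz(t,*f(*p),z).round(4))
o,d=ray(s,250+238/5-.4,170+275/5-.4); print('hole',o+d*((-.103-o[1])/d[1]))
print('proj hole in scene', proj(s,[.4405,-.103,.034]), 'tip proj for hole-axis y-.134',proj(s,[.4405,-.134,.034]))
```

```text
(array([ 0.442 , -0.133 ,  0.0373]), [np.float64(1.82), np.float64(0.7), np.float64(1.22)]) (array([ 0.4427, -0.1332,  0.0367]), [np.float64(1.19), np.float64(1.19)]) (array([ 0.4418, -0.1337,  0.0379]), [np.float64(1.47), np.float64(1.47)])
(231, 84) [ 0.4776 -0.103   0.058 ]
(231, 188) [ 0.4049 -0.1044  0.058 ]
(209, 82) [ 0.4786 -0.0876  0.058 ]
(209, 188) [ 0.4045 -0.0891  0.058 ]
(56, 88) [0.472  0.0189 0.058 ]
(56, 192) [0.3993 0.0169 0.058 ]
(65, 132) [0.441  0.0117 0.06  ]
(187, 133) [ 0.4423 -0.073   0.06  ]
(231, 205) [ 0.397  -0.1072  0.005 ]
hole [ 0.44006915 -0.103       0.03775036]
proj hole in scene [297.28016663 225.94106605] tip proj for hole-axis y-.134 [306.62481411 230.6988034 ]
```

```bash
python3 -m jog '[[0,4,0,0,10],[0,8,0,0,10],[0,12,0,0,10],[0,16,0,0,10],[0,20,0,0,10],[0,24,0,0,10],[0,28,0,0,10],[0,31,0,0,10],[0,33,0,0,10],[0,33,0,0,10]]'
python3 - <<'E'
from h import *
st(); s=snap('scene','s6')
cv2.imwrite('pics/s6c.png',cv2.cvtColor(cv2.resize(s['pixels'][170:280,250:380],None,fx=5,fy=5,interpolation=cv2.INTER_CUBIC),cv2.COLOR_RGB2BGR))
st(); w=snap('wrist','w6')
E
```

```text
time: 8.15
tool_pos: [0.4419, -0.2174, 0.0603]
tcp_rot: [-1.214, 1.202, -1.202]
wrist_force: [-0.4, -0.2, 0.1]
width: 0.203
t 8.15 pos [ 441.9 -217.4   60.3] open 0.59 ydir [ 0. -0. -1.] q [-0.508  0.134  2.161  0.     0.847 -0.518] F [-0.4 -0.2  0.1] w 17.4
t 8.2 pos [ 441.9 -217.4   60.3] open 0.59 ydir [ 0. -0. -1.] q [-0.508  0.135  2.16  -0.     0.847 -0.518] F [-0.5 -0.8 -1.7] w 17.2
```

View pics/s6c.png

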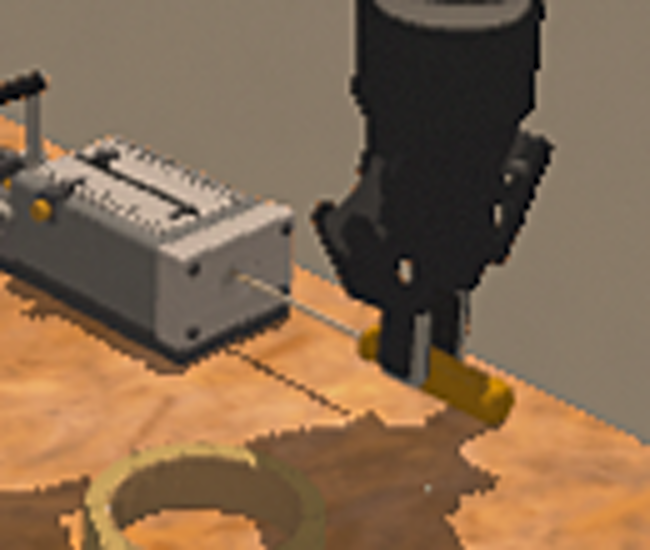

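View pics/w6.png

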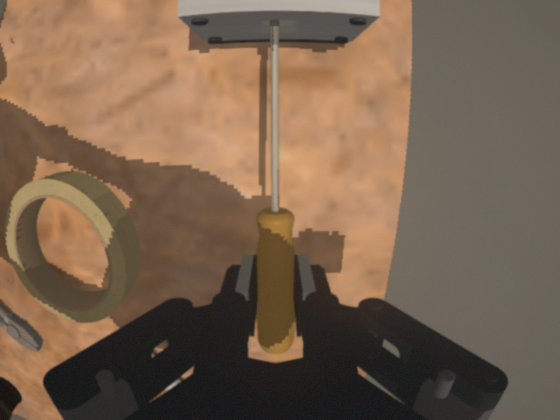

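```bash
python3 -m jog '[[0,1,0,0,10],[0,2,0,0,10],[0,3,0,0,10],[0,4,0,0,10],[0,5,0,0,10],[0,6,0,0,10],[0,7,0,0,10],[0,8,0,0,10],[0,9,0,0,10],[0,9,0,0,10]]'
python3 - <<'E'
from h import *
st(); s=snap('scene','s7')
cv2.imwrite('pics/s7c.png',cv2.cvtColor(cv2.resize(s['pixels'][170:280,230:360],None,fx=5,fy=5,interpolation=cv2.INTER_CUBIC),cv2.COLOR_RGB2BGR))
st()
E
```

```text
time: 9.5
tool_pos: [0.442, -0.2089, 0.0605]
tcp_rot: [-1.214, 1.201, -1.202]
wrist_force: [0.3, -4.5, -0.8]
width: 0.2
t 9.5 pos [ 442.  -208.9   60.5] open 0.59 ydir [ 0.    -0.001 -1.   ] q [-4.920e-01  1.280e-01  2.168e+00 -1.000e-03  8.450e-01 -5.020e-01] F [ 0.3 -4.5 -0.8] w 17.1
t 9.55 pos [ 442.  -208.8   60.4] open 0.59 ydir [ 0.    -0.001 -1.   ] q [-4.920e-01  1.280e-01  2.168e+00 -1.000e-03  8.450e-01 -5.020e-01] F [-1.4 -4.5 -0.8] w 17.5
```

View pics/s7c.png

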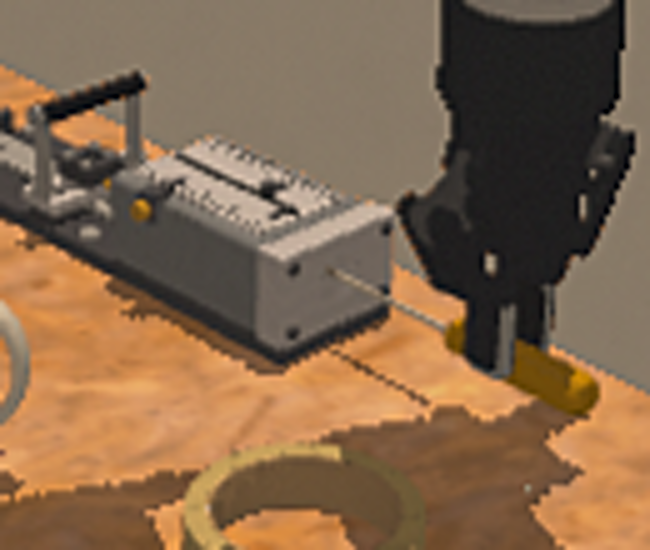

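```bash
python3 -m jog '[[0,1,0,0,10],[0,1.5,0,0,10],[0,1.5,0,0,10],[0,1.5,0,0,10],[0,1.5,0,0,10],[0,1.5,0,0,10],[0,1.5,0,0,10],[0,1.5,0,0,10],[0,1.5,0,0,10],[0,1.5,0,0,10]]'
python3 - <<'E'
from h import *
st(); s=snap('scene','s8')
cv2.imwrite('pics/s8c.png',cv2.cvtColor(cv2.resize(s['pixels'][170:240,230:340],None,fx=7,fy=7,interpolation=cv2.INTER_CUBIC),cv2.COLOR_RGB2BGR))
t=snap('top','t8'); cv2.imwrite('pics/t8c.png',cv2.cvtColor(cv2.resize(t['pixels'][160:210,230:330],None,fx=7,fy=7,interpolation=cv2.INTER_CUBIC),cv2.COLOR_RGB2BGR))
E
```

```text
time: 10.8
tool_pos: [0.442, -0.2072, 0.0604]
tcp_rot: [-1.214, 1.201, -1.202]
wrist_force: [-1.2, -6.1, -1.0]
width: 0.206
t 10.8 pos [ 442.  -207.2   60.4] open 0.59 ydir [ 0. -0. -1.] q [-0.489  0.127  2.17  -0.     0.845 -0.499] F [-1.2 -6.1 -1. ] w 17.6
```

View pics/s8c.png

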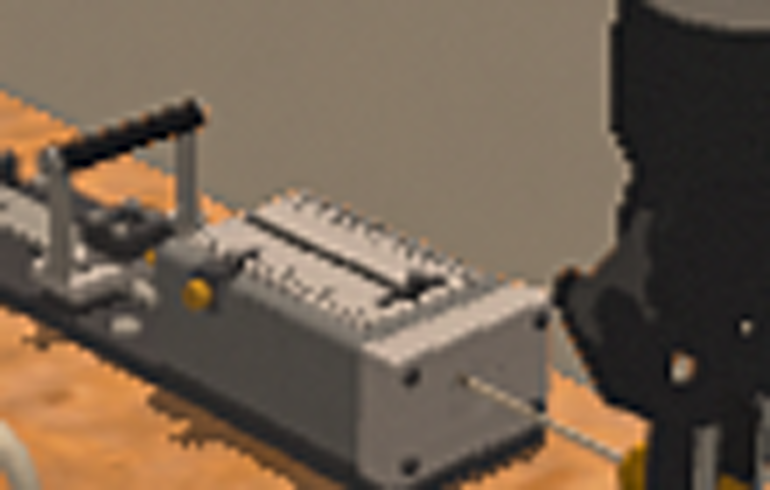

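View pics/t8c.png

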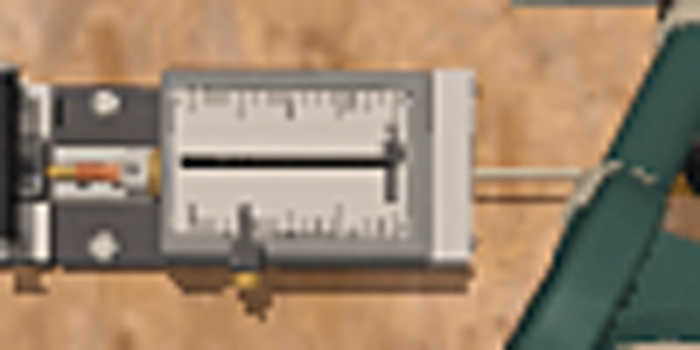

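```bash
python3 -m jog '[[0,-5,0,0,10],[0,-12,0,0,10],[0,-22,0,0,10],[0,-34,0,0,10],[0,-46,0,0,10],[0,-58,0,0,10],[0,-66,0,0,10],[0,-70,-8,0,10],[0,-70,-16,0,10],[0,-70,-20,0,10]]'; python3 -m jog '[[0,0,-2,0,10],[0,0,-4,0,10],[0,0,-6,0,10],[0,0,-7,0,10],[0,0,-7,0,10],[0,0,-7,0,24],[0,0,-7,0,34],[0,0,-7,0,44],[0,0,-7,0,44],[0,0,-7,0,44]]'
python3 - <<'E'
from h import *
st(); snap('wrist','w9')
E
```

```text
time: 12.15
tool_pos: [0.4411, -0.2762, 0.0391]
tcp_rot: [-1.214, 1.204, -1.2]
wrist_force: [0.2, 0.3, -1.3]
width: 0.206
time: 13.4
tool_pos: [0.4419, -0.277, 0.0333]
tcp_rot: [-1.214, 1.202, -1.202]
wrist_force: [0.1, 0.3, -0.3]
width: 0.519
t 13.4 pos [ 441.9 -277.    33.3] open 0.58 ydir [ 0. -0. -1.] q [-0.608  0.226  2.113  0.     0.802 -0.618] F [ 0.1  0.3 -0.3] w 44.3
```

View pics/w9.png

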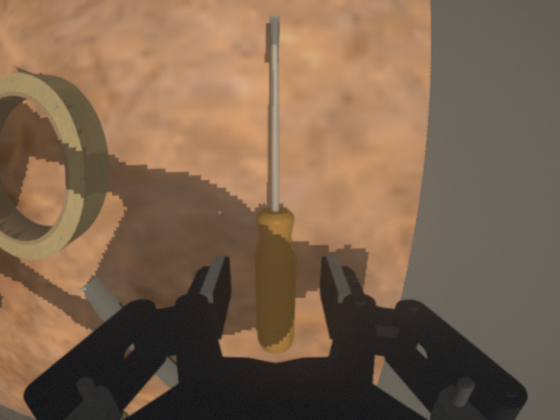

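```bash
python3 -m jog '[[0,0,20,0,44],[0,0,50,0,44],[0,0,90,0,44],[0,0,130,0,44],[0,30,150,0,44],[0,80,150,0,44],[0,130,150,0,44],[0,170,150,0,44],[0,170,150,0,44],[0,170,150,0,44]]'
python3 - <<'E'
from h import *
st(); w=snap('wrist','w10'); snap('scene','s10')
E
```

```text
time: 14.7
tool_pos: [0.442, -0.1072, 0.1834]
tcp_rot: [-1.215, 1.201, -1.202]
wrist_force: [-0.4, 0.3, -0.1]
width: 0.518
t 14.7 pos [ 442.  -107.2  183.4] open 0.63 ydir [ 0.    -0.001 -1.   ] q [-2.920e-01 -1.010e-01  2.136e+00 -1.000e-03  1.105e+00 -3.030e-01] F [-0.4  0.3 -0.1] w 44.2
```

View pics/w10.png

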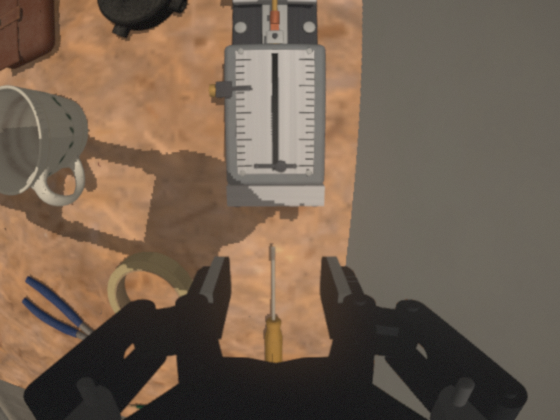

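View pics/s10.png

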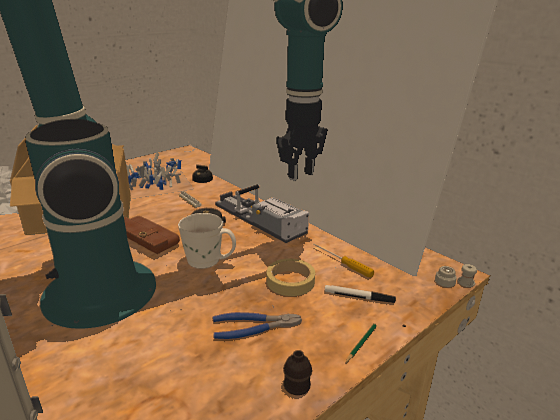

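Run:
```python
from h import *
w=load('w10'); cv2.imwrite('pics/w10c.png',cv2.cvtColor(cv2.resize(w['pixels'][40:215,200:350],None,fx=3.4,fy=3.4,interpolation=cv2.INTER_CUBIC),cv2.COLOR_RGB2BGR))
```

View pics/w10c.png

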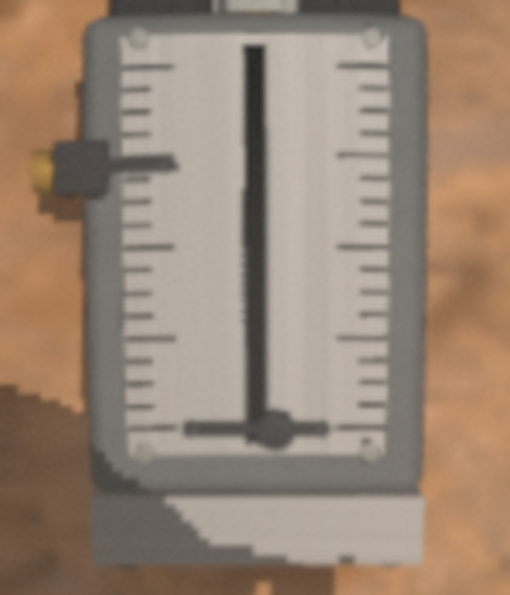

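Run:
```python
from h import *
w=load('w10'); f=lambda x,y:(200+(x+.5)/3.4-.5,40+(y+.5)/3.4-.5)
for n,p,z in [('idx',(186,428),.061),('mark',(176,161),.061),('t0',(150,428),.058),('t20',(150,338),.058),('t40',(150,246),.058),('t60L',(350,155),.058),('t80',(150,66),.058),('slot a',(255,46),.058),('slot b',(255,420),.058),('peak R',(326,428),.061)]: print(n,onz(w,*f(*p),z,True).round(4))
# home index pos from hole
```

```text
idx [ 0.4256 -0.0712  0.061 ]
mark [ 0.4233 -0.0125  0.061 ]
t0 [ 0.4173 -0.0717  0.058 ]
t20 [ 0.4174 -0.0515  0.058 ]
t40 [ 0.4175 -0.0311  0.058 ]
t60L [ 0.4607 -0.0105  0.058 ]
t80 [0.4172 0.0091 0.058 ]
slot a [0.4398 0.0136 0.058 ]
slot b [ 0.4408 -0.0697  0.058 ]
peak R [ 0.4564 -0.0708  0.061 ]
```

```bash
python3 -m jog '[[0,30,0,10,44],[0,60,0,20,44],[0,90,0,30,44],[0,120,0,40,44],[0,150,0,50,44],[0,175,0,60,44],[-1,189,0,70,44],[-1,189,0,80,44],[-1,189,0,90,44],[-1,189,0,90,44]]'
python3 - <<'E'
from h import *
st(); w=snap('wrist','w11'); t=snap('top','t11')
E
```

```text
time: 16.05
tool_pos: [0.4413, 0.0812, 0.1832]
tcp_rot: [-1.571, -0.005, 0.005]
wrist_force: [-0.4, 0.4, -0.4]
width: 0.517
t 16.05 pos [441.3  81.2 183.2] open 90.38 ydir [-0. -0. -1.] q [ 0.126 -0.113  2.148 -0.     1.107 -1.451] F [-0.4  0.4 -0.4] w 44.1
```

View pics/w11.png

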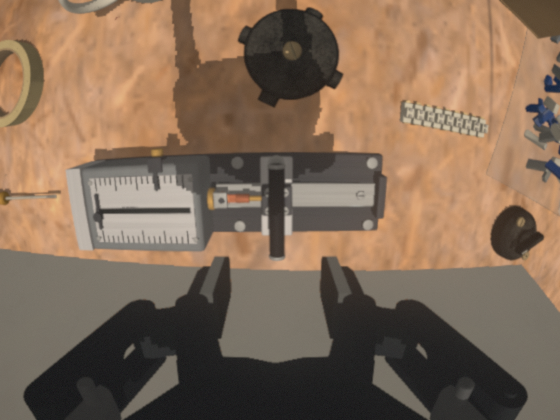

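```bash
python3 - <<'E'
from h import *
w=load('w11')
for p in [(276.5,164),(278,257),(269,210),(285,210)]: print(onz(w,*p,.070,True).round(4))
E
python3 -m jog '[[0,0,-20,0,44],[0,0,-40,0,44],[0,0,-60,0,44],[0,0,-75,0,44],[0,0,-90,0,44],[0,0,-98,0,44],[0,0,-103,0,44],[0,0,-103,0,44],[0,0,-103,0,44],[0,0,-103,0,44]]'
python3 - <<'E'
from h import *
st(); w=snap('wrist','w12'); s=snap('scene','s12')
cv2.imwrite('pics/s12c.png',cv2.cvtColor(cv2.resize(s['pixels'][100:260,190:330],None,fx=4,fy=4,interpolation=cv2.INTER_CUBIC),cv2.COLOR_RGB2BGR))
E
```

```text
[0.4018 0.0819 0.07  ]
[0.4749 0.0837 0.07  ]
[0.4364 0.0766 0.07  ]
[0.4363 0.0885 0.07  ]
time: 17.4
tool_pos: [0.4413, 0.0821, 0.0808]
tcp_rot: [-1.571, -0.009, 0.007]
wrist_force: [-0.7, -0.3, 0.6]
width: 0.515
t 17.4 pos [441.3  82.1  80.8] open 90.58 ydir [ 0.001  0.    -1.   ] q [ 0.128  0.021  2.236 -0.     0.883 -1.452] F [-0.7 -0.3  0.6] w 44.0
```

View pics/w12.png

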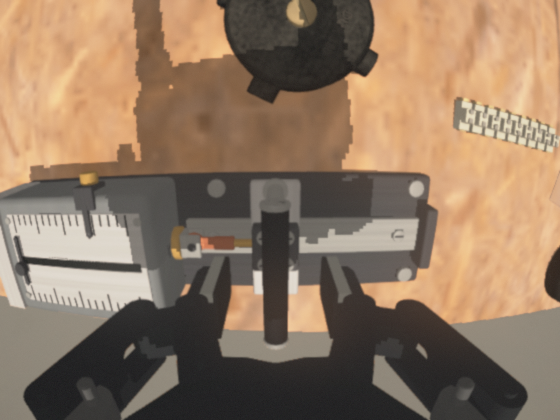

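View pics/s12c.png

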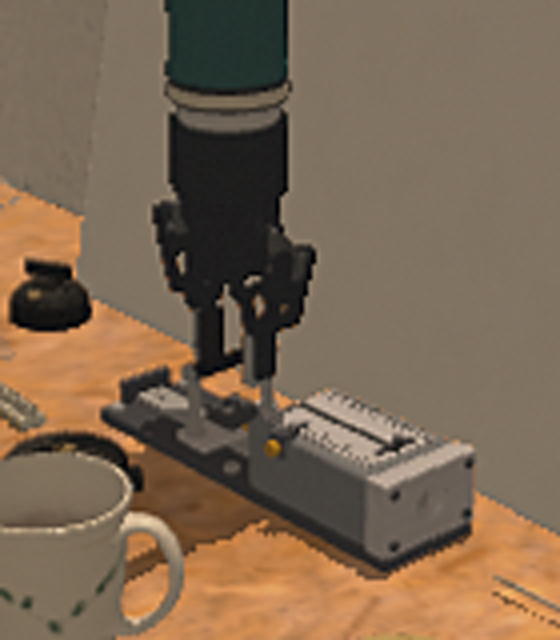

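```bash
python3 -m jog '[[-2,0,0,0,44],[-2,0,0,0,30],[-2,0,0,0,20],[-2,0,0,0,14],[-2,0,0,0,8],[-2,0,0,0,5],[-2,0,0,0,5],[-2,0,0,0,5],[-2,0,0,0,5],[-2,0,0,0,5]]' 60
python3 - <<'E'
from h import *
st(); w=snap('wrist','w13')
E
```

```text
time: 18.75
tool_pos: [0.4389, 0.0821, 0.0804]
tcp_rot: [-1.571, -0.008, 0.008]
wrist_force: [-1.7, 0.9, 4.2]
width: 0.115
t 18.75 pos [438.9  82.1  80.4] open 90.58 ydir [ 0.  0. -1.] q [ 0.129  0.018  2.241  0.     0.883 -1.452] F [-1.7  0.9  4.2] w 9.9
```

View pics/w13.png

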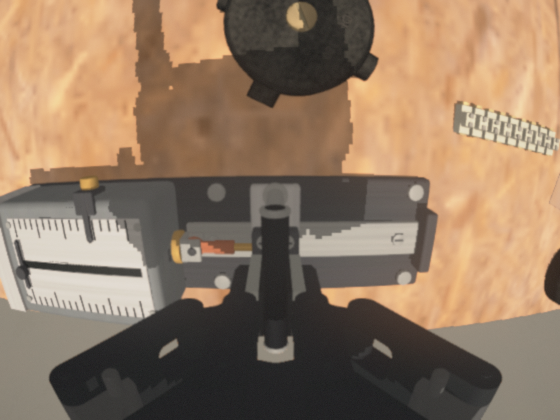

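```bash
python3 -m jog '[[0,4,0,0,5],[0,8,0,0,5],[0,12,0,0,5],[0,17,0,0,5],[0,22,0,0,5],[0,27,0,0,5],[0,32,0,0,5],[0,37,0,0,5],[0,40,0,0,5],[0,40,0,0,5]]'
python3 - <<'E'
from h import *
st(); w=snap('wrist','w14'); t=snap('top','t14')
cv2.imwrite('pics/t14c.png',cv2.cvtColor(cv2.resize(t['pixels'][160:210,220:320],None,fx=7,fy=7,interpolation=cv2.INTER_CUBIC),cv2.COLOR_RGB2BGR))
E
```

```text
time: 20.05
tool_pos: [0.4383, 0.12, 0.0803]
tcp_rot: [-1.575, -0.008, 0.011]
wrist_force: [-3.2, -9.4, 8.7]
width: 0.113
t 20.05 pos [438.3 120.   80.3] open 90.68 ydir [-0.002 -0.004 -1.   ] q [ 0.215  0.035  2.223 -0.005  0.886 -1.364] F [-3.2 -9.4  8.7] w 9.7
```

View pics/w14.png

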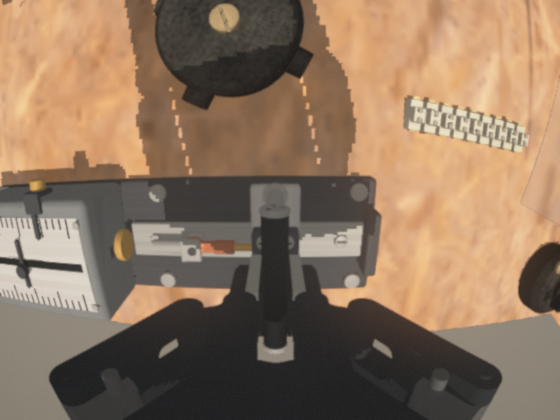

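View pics/t14c.png

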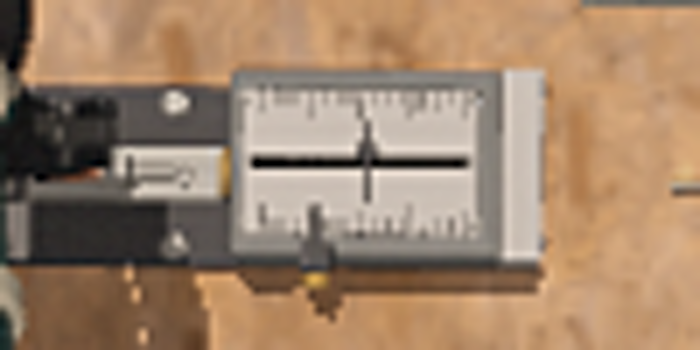

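```bash
python3 -m jog '[[0,3,0,0,5],[0,6,0,0,5],[0,9,0,0,5],[0,12,0,0,5],[0,14.5,0,0,5],[0,16.5,0,0,5],[0,18,0,0,5],[0,19,0,0,5],[0,19.5,0,0,5],[0,19.5,0,0,5]]'
python3 - <<'E'
from h import *
st(); w=snap('wrist','w15'); t=snap('top','t15')
cv2.imwrite('pics/t15c.png',cv2.cvtColor(cv2.resize(t['pixels'][160:210,220:320],None,fx=7,fy=7,interpolation=cv2.INTER_CUBIC),cv2.COLOR_RGB2BGR))
E
```

```text
time: 21.4
tool_pos: [0.4381, 0.1384, 0.0803]
tcp_rot: [-1.577, -0.008, 0.011]
wrist_force: [-2.5, -14.3, 10.2]
width: 0.113
t 21.4 pos [438.1 138.4  80.3] open 90.7 ydir [-0.002 -0.006 -1.   ] q [ 0.256  0.046  2.213 -0.007  0.887 -1.323] F [ -2.5 -14.3  10.2] w 9.7
```

View pics/w15.png

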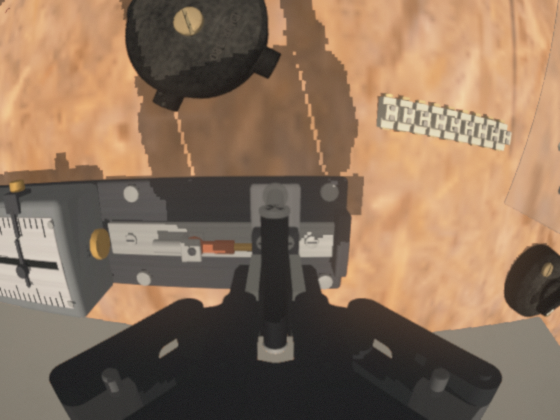

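View pics/t15c.png

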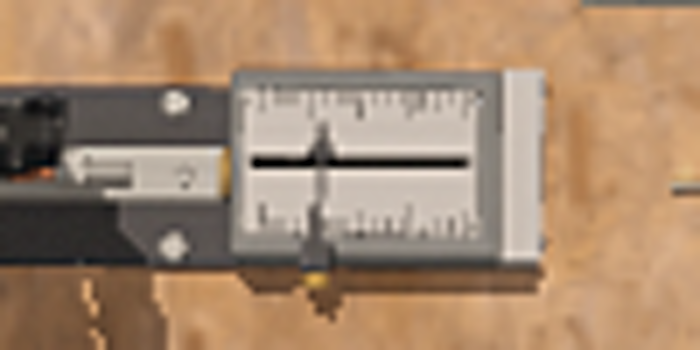

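```bash
python3 -m jog '[[0,1,0,0,5],[0,1.8,0,0,5],[0,1.8,0,0,5],[0,1.8,0,0,5],[0,1.8,0,0,5],[0,1.8,0,0,5],[0,1.8,0,0,5],[0,1.8,0,0,5],[0,1.8,0,0,5],[0,1.8,0,0,5]]';python3 -m jog '[[0,0,0,0,5],[0,0,0,0,5],[0,0,0,0,5],[0,0,0,0,5],[0,0,0,0,5],[0,0,0,0,5],[0,0,0,0,5],[0,0,0,0,5],[0,0,0,0,5],[0,0,0,0,5]]'
python3 - <<'E'
from h import *
st(); w=snap('wrist','w16'); t=snap('top','t16')
a=cv2.resize(t['pixels'][160:210,240:310],None,fx=7,fy=7,interpolation=cv2.INTER_CUBIC);b=cv2.resize(w['pixels'][170:320,0:110],None,fx=2.33,fy=2.33,interpolation=cv2.INTER_CUBIC)
cv2.imwrite('pics/c16.png',cv2.cvtColor(np.hstack([a[:349],b[:349]]),cv2.COLOR_RGB2BGR))
E
```

```text
time: 22.75
tool_pos: [0.4381, 0.14, 0.0803]
tcp_rot: [-1.578, -0.008, 0.011]
wrist_force: [-2.9, -15.1, 9.6]
width: 0.114
time: 24.0
tool_pos: [0.4381, 0.14, 0.0803]
tcp_rot: [-1.578, -0.008, 0.012]
wrist_force: [-3.9, -15.4, 10.2]
width: 0.114
t 24.0 pos [438.1 140.   80.3] open 90.7 ydir [-0.002 -0.007 -1.   ] q [ 0.259  0.047  2.212 -0.008  0.888 -1.319] F [ -3.9 -15.4  10.2] w 9.7
```

View pics/c16.png

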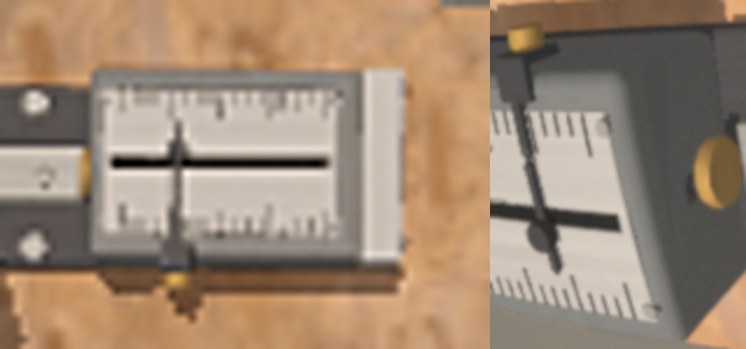

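```bash
python3 -m jog '[[0,-3,0,0,5],[0,-6,0,0,5],[0,-10,0,0,5],[0,-14,0,0,5],[0,-18,0,0,5],[0,-22,0,0,5],[0,-26,0,0,5],[0,-30,0,0,5],[0,-34,0,0,5],[0,-37,0,0,5]]';python3 -m jog '[[0,-3,0,0,5],[0,-6,0,0,5],[0,-10,0,0,5],[0,-14,0,0,5],[0,-17,0,0,5],[0,-20,0,0,5],[0,-22,0,0,5],[0,-24,0,0,5],[0,-24.5,0,0,5],[0,-24.5,0,0,5]]'
python3 - <<'E'
from h import *
st(); w=snap('wrist','w17'); t=snap('top','t17')
a=cv2.resize(t['pixels'][160:210,240:310],None,fx=7,fy=7,interpolation=cv2.INTER_CUBIC)
cv2.imwrite('pics/c17.png',cv2.cvtColor(a,cv2.COLOR_RGB2BGR))
E
```

```text
time: 25.35
tool_pos: [0.4386, 0.1047, 0.0804]
tcp_rot: [-1.574, -0.008, 0.009]
wrist_force: [-2.8, -5.8, 6.5]
width: 0.11
time: 26.6
tool_pos: [0.4389, 0.0821, 0.0804]
tcp_rot: [-1.57, -0.008, 0.008]
wrist_force: [-1.4, 1.9, 4.3]
width: 0.111
t 26.6 pos [438.9  82.1  80.4] open 90.57 ydir [ 0.  0. -1.] q [ 0.129  0.018  2.241  0.     0.883 -1.452] F [-1.4  1.9  4.3] w 9.5
```

View pics/c17.png

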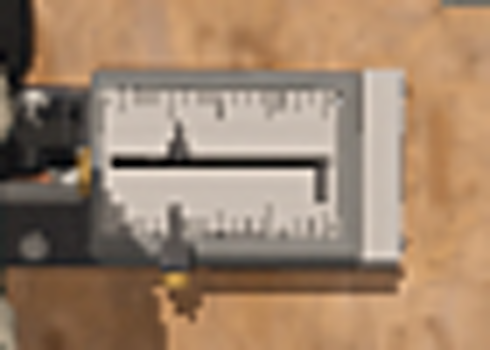

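View pics/w17.png

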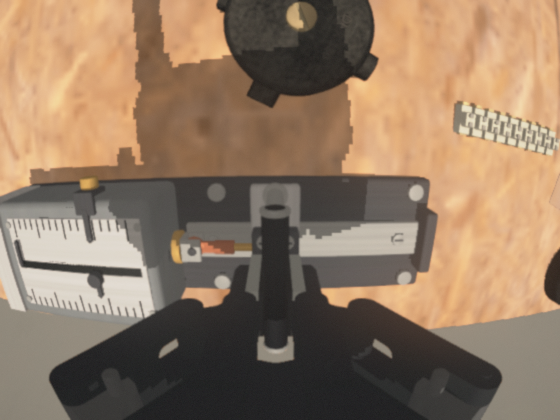

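```bash
python3 -m jog '[[0,0,0,0,16],[0,0,0,0,24],[0,0,0,0,34],[0,0,0,0,44],[0,0,0,0,44],[0,0,10,0,44],[0,0,30,0,44],[0,0,60,0,44],[0,0,100,0,44],[0,0,100,0,44]]'
python3 - <<'E'
from h import *
st(); w=snap('wrist','w18'); t=snap('top','t18')
a=cv2.resize(t['pixels'][160:210,240:350],None,fx=7,fy=7,interpolation=cv2.INTER_CUBIC)
cv2.imwrite('pics/c18.png',cv2.cvtColor(a,cv2.COLOR_RGB2BGR)); snap('scene','s18')
E
```

```text
time: 27.95
tool_pos: [0.4419, 0.0822, 0.1848]
tcp_rot: [-1.57, -0.015, 0.001]
wrist_force: [0.2, -0.4, -0.1]
width: 0.516
t 27.95 pos [441.9  82.2 184.8] open 90.58 ydir [ 0.009  0.001 -1.   ] q [ 0.129 -0.119  2.15  -0.     1.102 -1.452] F [ 0.2 -0.4 -0.1] w 44.0
```

View pics/w18.png

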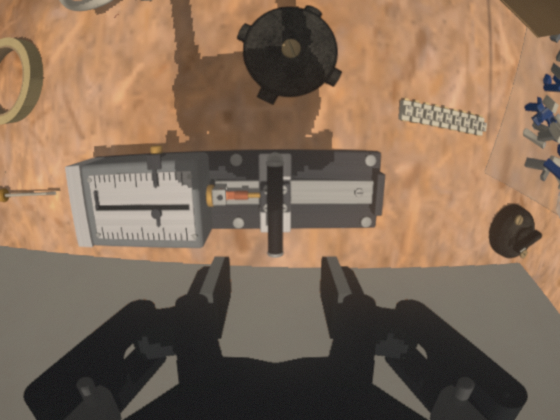

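View pics/c18.png

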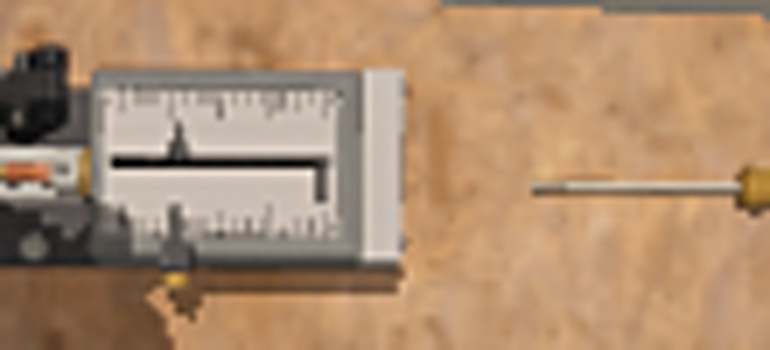

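View pics/s18.png

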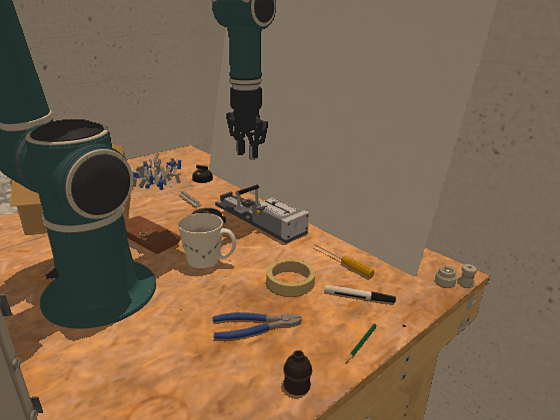

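All is in place: index home, peak pointer level with the set mark, screwdriver clear on the bench.

```bash
python3 -c "
from workcell import bot
print(bot.finish_job())"
```

```text
the job is handed in; nothing more can be done
None
```

The proof-pull is done and handed in; `finish_job` gives no verdict, so everything below rests on my own readings and pictures.

- **Reset:** I pressed the button with the screwdriver tip at about 6 N. The pictures showed the peak pointer back at zero.
- **Screwdriver:** I laid it flat behind the tester, with the tip roughly 50 mm clear of the rear cap. In the last pictures it was lying there untouched.
- **Pull:** I pulled the bar about 58 mm. By then the index and the set mark were in line in both the top and the wrist views, and I held it there for over 2 s.
- **Return:** I eased the slide home at about 30 mm/s with the bar still gripped, then let go.

**Last checks:**
- The index was home, and the peak pointer was level with the set mark, within about 1 mm by eye.
- The set mark, tape roll, marker and terminal strip all looked where they started.
- The clock stood at about 28 s of the 70 s allowed.

**Disagreements:**
- The scene camera put the reset hole about 3.5 mm higher than its stated 34 mm. I aligned the tip to the hole within that same view.
- The tester's yaw came out between 0.8° and 3° depending on which edges I used. I took the value as about 1°.

No check failed.

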